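Present the valve ball on its packing

ROBOT

A 6-joint arm with a two-finger parallel gripper is mounted at the origin on the work surface. World frame = base frame: x ahead of the robot, y to its left, z up, the work surface at z = 0. Lengths are in mm, angles in rad, forces in N, time in s.
With the tool pointing down it reaches from about 300 to 775 mm from the base axis. Payload 14.6 kg.
Tool frame: the origin (TCP) lies on the centre line of the jaws, within the pads' length; the fingertips stand 19 mm ahead of it and the grasp point (between the pads) is the TCP (bot.tip_reach is the distance from the TCP to the fingertips, in mm); y points along the fingers, x is the direction in which the jaws open and shut, and the axes are right-handed (so a half turn about y gives the same grasp; the last joint's range is limited). The gripper opens to 85 mm and grips with 20 to 120 N. Pads are 22 mm wide; open, the fingers measure 114 mm over their backs; the gripper's body (76 mm by 85 mm) begins 54 mm behind the grasp point. The pads swing forward as they close: fully open they stand 13 mm farther back than shut.
Start: joints at [1.131, 0.3, 1.521, -0, 1.321, -0.067], TCP at [200.32, 512.212, 250.281] pointing down, gripper open.
Joint ranges: [-3.03, 3.03], [-0.79, 2.21], [0.23, 2.52], [-1.04, 4.18], [0, 3.07], [-2.55, 2.55]. Speed limits (rad/s): [2.22, 2.22, 2.57, 3.14, 3.14, 3.14].

INTERFACE

Orientations are given as a unit quaternion [w, x, y, z].
In Python, from rig import bot gives the robot as it stands. Calls block until the motion is done:
- bot.move_to(position, orientation): joint-space move of the TCP to a pose.
- bot.servo_line(position, attitude=None, speed=150, until_force=None): straight line of the TCP; attitude=None keeps the orientation; speed is the mean speed in mm/s. With until_force (N) it stops when the force on the tool has changed by that much, and returns True; else False.
- bot.move_joints(angles): joint-space move.
- bot.move_gripper(opening, grip_force=None): finger opening in mm; grip_force is the grip in N (None keeps the last); returns when the fingers have stopped.
- bot.dwell(seconds).
- bot.ik(position, orientation): joint angles nearest the present ones, or None.
- bot.read_state(): the state.
- bot.read_camera(name): name is "scene" or "top" or "wrist"; returns a dict with "image" (384x512x3 uint8, blue, green, red), "depth" (384x512 float32, mm along the optical axis (not along the pixel's ray), 0 where there is no reading), "fovy" (degrees; the focal length in pixels is half the picture's height over the tangent of half this angle, whatever the lens; pixels are square), "cx", "cy" (the principal point, pixels), "eye" and "attitude" of the camera in the world; the wrist camera has in their place "mount" (4x4, takes a point from camera to tool coordinates, whose origin is the TCP and whose axes are the tool frame's). Camera axes: x right, y down, z forward; pixel columns grow to the right and rows downward; lengths in mm; the calibration is good to about 2 mm. A picture is of the moment at which its call begins: read the wrist's pose just before it.
A pose or a line that the arm cannot do raises bot.MotionError and nothing moves.
- bot.finish_job(): hands the job in, once; it reports no verdict.
The state is a dict: "clock": time; "joint_positions": joint angles; "qvel": joint speeds; "effort": joint torques, N m; "ee_pos": TCP position; "tool_rot": TCP orientation; "ft_force": force on the tool from outside, world axes, zero at the start; "moment": the same for the moment, N m; "grip_width": finger opening in mm.
Only numpy, scipy, OpenCV 4.12 (cv2) and the standard library are available. Lean on these libraries where they do the work, as an engineer would, in place of code of your own. Each camera call takes 0.05 s, during which the arm holds its last target. There are 200 camera calls.

TASK

First square up the stack of four packing plates on the jig's rest block so that their edges are flush, and let go of it. Then lift the dished pan straight up by its handle bar, turn it a quarter turn in the air until its pouring lip points straight at the valve's port, and keep the ball in the middle of the pan throughout. Finish holding the pan (do not put it down) still and level, centred over the stack with about 5 cm of air beneath it, leaving the other things on the bench alone.

Things in the scene. Friction and masses are not known exactly. Their poses are not given: they have to be found in the camera images.
- jig: fixed loading jig: steel base plate 270 x 90 x 8 mm on the bench, carrying the aluminium rest block (40 x 40 mm, its top 22 mm above the bench) and the brass valve body. Origin on the bench under the rest block's centre; x points from the rest block to the valve, z up. The round valve body lies along x from 95 to 157 mm, up to 61 mm high, 50 mm wide
- rest_top (a point): centre of the rest block's top face, 22 mm above the bench
- port (a point): centre of the valve's open port (dark circle 33 mm wide in the brass flange), 95 mm along the jig's x from the rest block's centre, 36 mm above the bench; it faces the rest block
- plate1: steel packing plate 50 x 50 x 5 mm, 95 g, loose; number 1 from below in the stack on the rest block, at the start shifted and twisted up to 6 mm and 0.07 rad. A pinch can leave some twist; pushing the edges a few mm from one side takes it out. Underside 22 mm above the bench. Origin at the centre of the underside, x and y parallel to its edges (at the start nearly along the jig's axes), z up
- plate2: steel packing plate 50 x 50 x 5 mm, 95 g, loose; number 2 from below in the stack on the rest block, at the start shifted and twisted up to 6 mm and 0.07 rad. A pinch can leave some twist; pushing the edges a few mm from one side takes it out. Underside 27 mm above the bench. Origin at the centre of the underside, x and y parallel to its edges (at the start nearly along the jig's axes), z up
- plate3: steel packing plate 50 x 50 x 5 mm, 95 g, loose; number 3 from below in the stack on the rest block, at the start shifted and twisted up to 6 mm and 0.07 rad. A pinch can leave some twist; pushing the edges a few mm from one side takes it out. Underside 32 mm above the bench. Origin at the centre of the underside, x and y parallel to its edges (at the start nearly along the jig's axes), z up
- plate4: steel packing plate 50 x 50 x 5 mm, 95 g, loose; number 4 from below in the stack on the rest block, at the start shifted and twisted up to 6 mm and 0.07 rad. A pinch can leave some twist; pushing the edges a few mm from one side takes it out. Underside 37 mm above the bench. Origin at the centre of the underside, x and y parallel to its edges (at the start nearly along the jig's axes), z up
- pan: loose aluminium dished pan, 105 mm across, rim 17.5 mm high, about 0.26 kg, on the bench. Its inside slopes 6 degrees down to the middle: kept more level than that and moved smoothly, the ball stays there. A flat handle bridges it from rim to rim along its y. Origin at the centre of the underside; x points to the pouring lip (at the start to the robot's left, roughly square to the jig's x), z up
- pan_middle (a point): lowest point of the pan's inside, 4.5 mm above its underside
- pan_lip (a point): outer end of the pan's pouring lip, 71 mm from the middle along the pan's x, 11 mm above its underside
- pan_bar (a point): middle of the pan's steel handle bar, straight above the pan's middle, 77 mm above its underside. The bar is level, 10 mm wide (along the pan's x), 14 mm tall, 113 mm long (along the pan's y), from 70 to 84 mm above the pan's underside, with 37 mm of air between ball and bar; grip it here across its 10 mm width
- ball: polished steel valve ball, 28 mm in diameter, about 90 g, lying loose in the middle of the pan (origin turns as it rolls)
- ball_center (a point): centre of the ball, 14 mm above its lowest point
- tape: roll of white tape lying flat, 64 mm across, 22 mm high; bystander; origin at the centre of its underside
- nut: brass hexagon nut, 34 mm across, 16 mm high; bystander; origin at the centre of its underside
- wrench: wrench lying on the bench; bystander; origin near its middle, long axis x
- driver: screwdriver lying on the bench; bystander; origin near its middle, long axis x
- jar: closed jar, 64 mm across, 75 mm high; bystander; origin at the centre of its underside
- tee: copper pipe tee 74 mm long, 27 mm high; bystander; origin under its middle
Not all that is in view belongs to the job. Leave any orange look-alike of the plate3 alone. Leave any purple look-alike of the pan alone.

How it is judged:
By the outcome, as a careful person would: the job done as asked, in the order asked, and still so for the second after the job is handed in, while the arm keeps its last pose, push and grip.
It also fails if it takes over 72 s, if anything falls off the work surface, if the arm or the gripper's body presses on something with over 40 N, if the wrist force passes 120 N, or if a joint passes its speed limit or range.

## Working session

There is one attempt and no reset: what is moved stays moved. The work goes in short steps, each a Python script; the robot and the scene stay as the last script left them, time stands still between calls to the robot, and variables do not carry over. Pictures are saved under pics/ and viewed, about 8 in all and at most 12, crops included, and the job is handed in when it is done.

```bash
ls; mkdir -p pics; cat > h.py <<'E'
from rig import bot
import numpy as np, cv2
from scipy.spatial.transform import Rotation as R
def q2R(q): return R.from_quat([q[1],q[2],q[3],q[0]]).as_matrix()
def R2q(M):
    q=R.from_matrix(M).as_quat(); return [q[3],q[0],q[1],q[2]]
def grab(name):
    s=bot.read_state(); c=bot.read_camera(name)
    if name=="wrist":
        T=np.eye(4); T[:3,:3]=q2R(s["tool_rot"]); T[:3,3]=s["ee_pos"]; c["T"]=T@np.array(c["mount"])
    else:
        T=np.eye(4); a=np.array(c["attitude"]); T[:3,:3]=a if a.shape==(3,3) else q2R(a); T[:3,3]=c["eye"]; c["T"]=T
    c["f"]=192/np.tan(np.radians(c["fovy"])/2)
    return c
def cloud(c):
    v,u=np.mgrid[0:384,0:512]; d=c["depth"]
    P=np.stack([(u-c["cx"])/c["f"]*d,(v-c["cy"])/c["f"]*d,d],-1)
    W=P@c["T"][:3,:3].T+c["T"][:3,3]; W[d==0]=np.nan
    return W
def ray(c,u,v,z):
    "pixel -> world at plane height z"
    r=c["T"][:3,:3]@np.array([(u-c["cx"])/c["f"],(v-c["cy"])/c["f"],1]); e=c["T"][:3,3]
    return e+r*(z-e[2])/r[2]
E
python3 - <<'E'
from h import *
import pickle
for n in ("top","scene"):
    c=grab(n); pickle.dump(c,open(n+".pkl","wb"))
    cv2.imwrite(f"pics/{n}0.png",cv2.resize(c["image"],(800,600),interpolation=cv2.INTER_CUBIC)); print(n,c["fovy"],c["T"].round(2).tolist())
s=bot.read_state(); print(s["tool_rot"],s["clock"],bot.tip_reach)
E
```

```text
pics
top 45.625831382868284 [[0.02, -0.98, 0.17, 347.85], [-1.0, -0.02, 0.01, 5.51], [-0.01, -0.17, -0.98, 1211.23], [0.0, 0.0, 0.0, 1.0]]
scene 49.554834470039786 [[-0.87, 0.34, -0.36, 907.64], [0.49, 0.58, -0.65, 634.24], [-0.01, -0.74, -0.67, 744.57], [0.0, 0.0, 0.0, 1.0]]
[-0.58380841  0.58419104  0.39836898 -0.39898713] 0.1 19.0
```

View pics/top0.png

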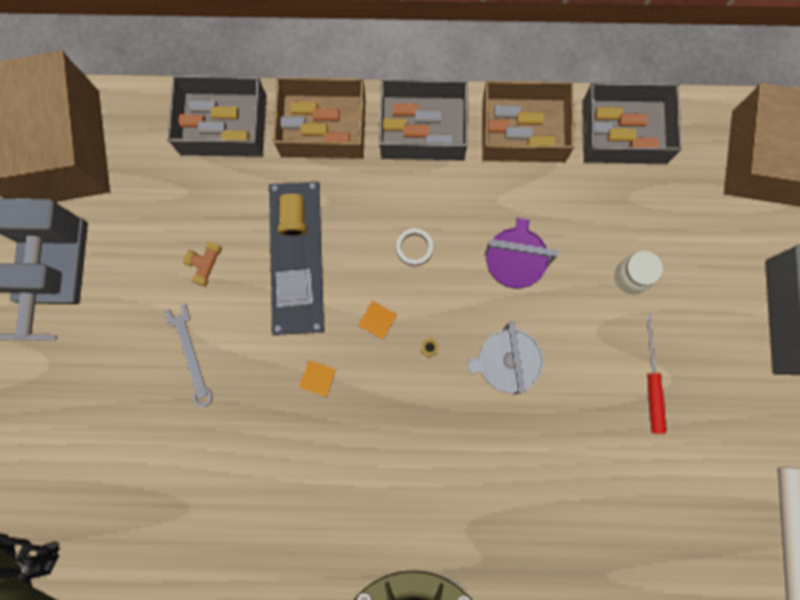

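View pics/scene0.png

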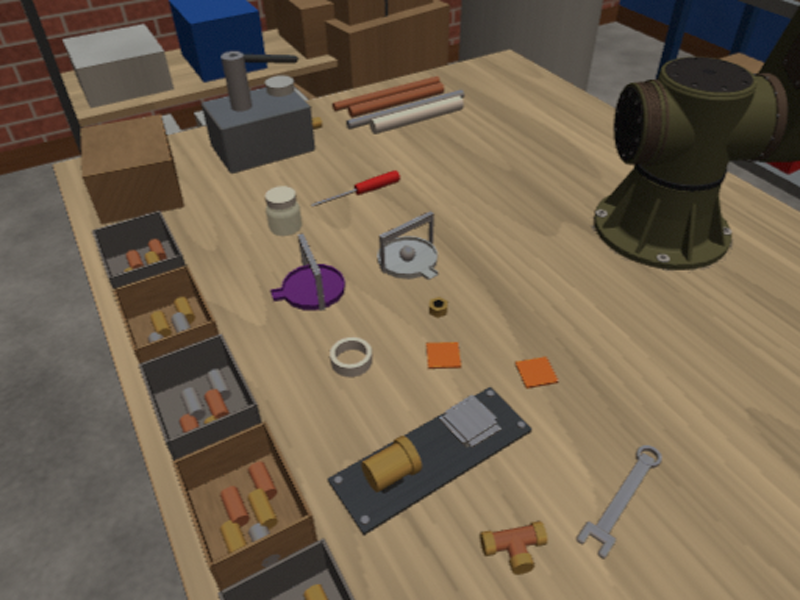

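Both frames are clear. Candidates (top, 800 px): the real stack is grey, at (293,287) on the jig; orange plates at (378,320) and (317,379) are decoys. The real pan is aluminium, at (511,361) with its lip to the left; the purple one at (519,255) is a decoy. The valve is at (291,213).

```bash
cat >> h.py <<'E'
def down(yaw):
    "tool pointing down; tool x (jaw direction) at world angle yaw"
    x=np.array([np.cos(yaw),np.sin(yaw),0]); y=np.array([0,0,-1.]); return R2q(np.stack([x,y,np.cross(x,y)],1))
E
python3 - <<'E'
from h import *
import pickle
c=pickle.load(open("top.pkl","rb"))
for n,u,v,z in [("stack",293,287,42),("valve flange",291,232,40),("c1",274,328,8),("c2",319,326,8),("c3",311,186,8),("c4",274,188,8),("barA",513,323,84),("barB",519,391,84),("lip",471,366,11),("ball",511,360,25),("nut",429,347,16),("tape",415,247,20),("orange",378,320,3),("orange2",317,379,3),("purple",519,257,10)]:
    print(n,ray(c,u*.64,v*.64,z).round(0))
s=bot.read_state(); M=q2R(s["tool_rot"]); print(M.round(2))
w=bot.read_camera("wrist"); print(np.array(w["mount"]).round(2),w["fovy"])
p=ray(c,293*.64,287*.64,42)
for a in np.radians([0,90,180,-90]):
    print(a,bot.ik([p[0],p[1],200],down(a)),bot.ik([p[0],p[1],32],down(a)))
E
```

```text
stack [576. 213.  42.]
valve flange [672. 222.  40.]
c1 [511. 248.   8.]
c2 [516. 171.   8.]
c3 [765. 197.   8.]
c4 [760. 262.   8.]
barA [ 517. -148.   84.]
barB [ 409. -158.   84.]
lip [453. -88.  11.]
ball [ 463. -153.   25.]
nut [483. -17.  16.]
tape [655.  11.  20.]
orange [529.  71.   3.]
orange2 [426. 172.   3.]
purple [ 643. -169.   10.]
[[ 0.36 -0.   -0.93]
 [ 0.93 -0.    0.36]
 [-0.   -1.    0.  ]]
[[   1.     -0.     -0.      1.18]
 [   0.     -0.27    0.96 -124.09]
 [  -0.     -0.96   -0.27   69.44]
 [   0.      0.      0.      1.  ]] 58.317977663915514
0.0 [ 2.94814331e-01  4.84662411e-01  1.38475572e+00 -4.44089210e-16
  1.27217452e+00  2.94814331e-01] [ 2.94814331e-01  6.90891396e-01  1.49118691e+00 -4.44089210e-16
  9.59514352e-01  2.94814331e-01]
1.5707963267948966 [ 2.94814331e-01  4.84662411e-01  1.38475572e+00 -4.44089210e-16
  1.27217452e+00 -1.27598200e+00] [ 2.94814331e-01  6.90891396e-01  1.49118691e+00 -4.44089210e-16
  9.59514352e-01 -1.27598200e+00]
3.141592653589793 None None
-1.5707963267948966 [ 2.94814331e-01  4.84662411e-01  1.38475572e+00 -4.44089210e-16
  1.27217452e+00  1.86561066e+00] [ 2.94814331e-01  6.90891396e-01  1.49118691e+00 -4.44089210e-16
  9.59514352e-01  1.86561066e+00]
```

```bash
python3 - <<'E'
from h import *
import pickle
bot.move_to([590,214,165],down(0.08+np.pi/2)); 
c=grab("wrist"); pickle.dump(c,open("w1.pkl","wb"))
cv2.imwrite("pics/w1.png",cv2.resize(c["image"],(800,600),interpolation=cv2.INTER_CUBIC)); print(bot.read_state()["clock"],c["T"].round(2).tolist())
E
```

```text
2.0083 [[-0.08, 0.96, 0.27, 520.93], [1.0, 0.08, 0.02, 210.67], [0.0, 0.27, -0.96, 289.3], [0.0, 0.0, 0.0, 1.0]]
```

View pics/w1.png

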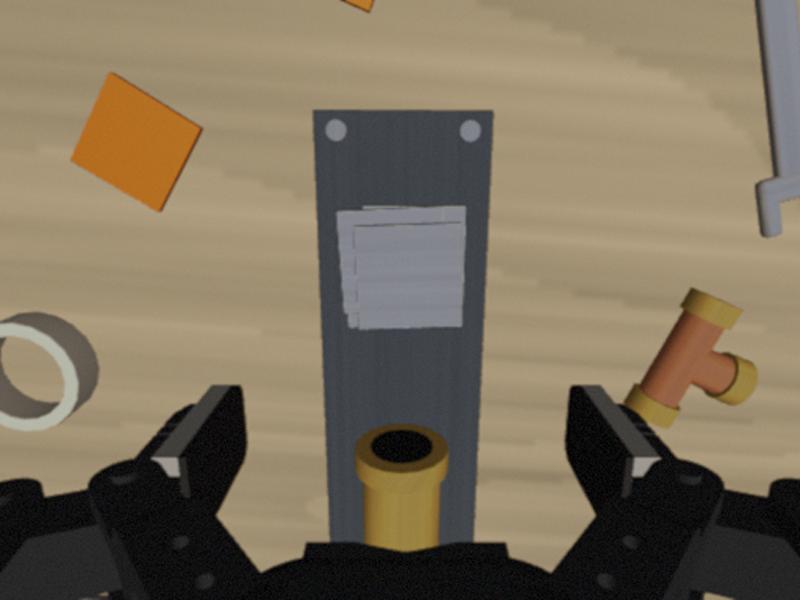

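```bash
python3 - <<'E'
from h import *
import pickle
c=pickle.load(open("w1.pkl","rb")); W=cloud(c)
r=lambda u,v,z: ray(c,u*.64,v*.64,z)
for n,u,v,z in [("L0",314,110,8),("L1",331,540,8),("R0",493,110,8),("R1",475,540,8),("port",401.5,447,36)]: print(n,r(u,v,z).round(1))
L0,L1,R0,R1=[r(*a,8) for a in [(314,110),(331,540),(493,110),(475,540)]]
d=(L1+R1-L0-R0)[:2]; yaw=np.arctan2(d[1],d[0]); print("yaw",yaw,[np.arctan2(*(b-a)[1::-1]) for a,b in((L0,L1),(R0,R1))], "w",np.linalg.norm((L0-R0)),np.linalg.norm(L1-R1))
cs=np.array([r(*a,42)[:2] for a in [(357,227),(465,223),(463,327),(359,329)]]); print("p4",cs.round(1).tolist(),cs.mean(0))
p=r(401.5,447,36)[:2]; u=np.array([np.cos(yaw),np.sin(yaw)]); print("rest",p-95*u, "rest via near end?",((L0+R0)/2)[:2])
# depth based check
m=np.abs(W[...,2]-42)<2.5; print("depth plate4 mean",W[m].mean(0),m.sum())
h=np.histogram(W[150:200,220:290,2],bins=range(0,60,3)); print(h[0])
E
```

```text
L0 [506.5 164.3   8. ]
L1 [758.5 183.3   8. ]
R0 [499.5 252.5   8. ]
R1 [751.4 272.6   8. ]
port [673.3 220.9  36. ]
yaw 0.0774280001273004 [np.float64(0.07539179029105636), np.float64(0.07946407069448061)] w 88.51554595579726 89.54475653984572
p4 [[557.6, 191.4], [551.8, 240.7], [602.0, 245.3], [607.0, 195.1]] [579.63595749 218.10459355]
rest [578.58993873 213.52151406] rest via near end? [503.00436315 208.43015506]
depth plate4 mean [584.56289366 217.11243744  42.43702819] 4789
[   0    0    0    0    0    0    0    0    0    0    0    4  381  713
 2384    0    0    0    0]
```

```bash
cat >> h.py <<'E'
YAW=0.0775; REST=np.array([578.6,213.9])
def square(axis,z=29,push=True):
    a=YAW+(np.pi/2 if axis=="y" else 0); d=np.array([np.cos(a),np.sin(a)])
    P=lambda s,zz=z: [*(REST+s*d),zz]
    q=down(a)
    bot.move_to(P(0,90),q); bot.servo_line(P(0),speed=120)
    bot.move_gripper(48,30); w=bot.read_state()["grip_width"]
    bot.move_gripper(58)
    if push:
        bot.servo_line(P(8),speed=50); bot.servo_line(P(-4),speed=50); bot.servo_line(P(0),speed=50)
    bot.move_gripper(84); bot.servo_line(P(0,90),speed=150)
    s=bot.read_state(); print(axis,"w",w,"clock",s["clock"],np.round(s["ft_force"],1))
E
python3 - <<'E'
from h import *
import pickle
square("y"); square("x")
bot.move_to([590,214,165],down(YAW+np.pi/2)); 
c=grab("wrist"); pickle.dump(c,open("w2.pkl","wb"))
cv2.imwrite("pics/w2.png",cv2.resize(c["image"][110:230,180:340],(800,600),interpolation=cv2.INTER_CUBIC)); print(bot.read_state()["clock"])
E
```

```text
y w 49.3676927752234 clock 5.625 [-0.1 -1.  -0.4]
x w 49.75450359950609 clock 10.2417 [-0.2  0.2 -0. ]
11.6917
```

View pics/w2.png

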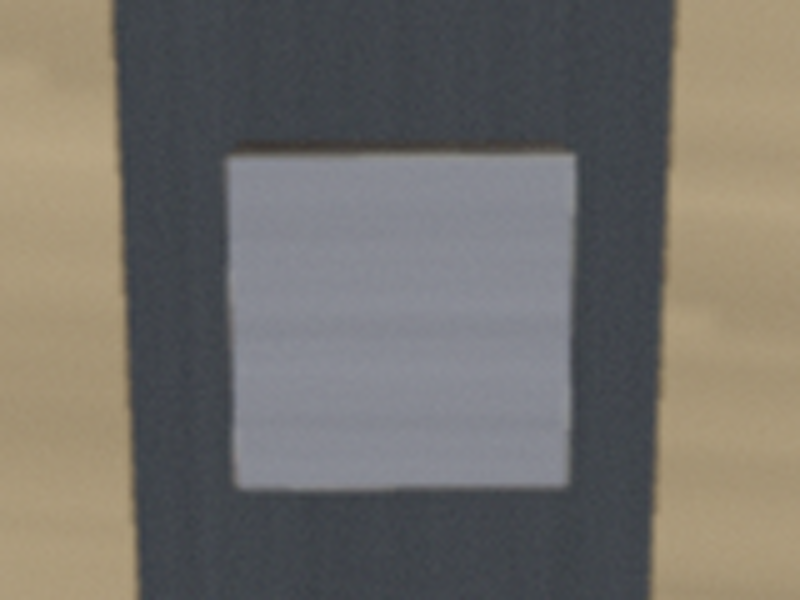

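The top view shows a single square outline at (230–575, 150–490), with no edges from the lower plates showing. One more round will take out any hidden remainder, then I'll look at the pan.

```bash
python3 - <<'E'
from h import *
import pickle
square("y"); square("x")
bot.move_to([470,-153,200],down(1.65)); 
c=grab("wrist"); pickle.dump(c,open("w3.pkl","wb"))
t=grab("scene"); pickle.dump(t,open("s3.pkl","wb"))
a=cv2.resize(c["image"],(512,384)); b=cv2.resize(t["image"][240:300,270:350],(288,216),interpolation=cv2.INTER_CUBIC)
o=np.zeros((384,800,3),np.uint8); o[:,:512]=a; o[:216,512:]=b
cv2.imwrite("pics/w3.png",o); print(bot.read_state()["clock"])
E
```

```text
y w 49.70513984429844 clock 15.3083 [ 0.3  0.5 -0.9]
x w 49.429339063742326 clock 19.925 [ 0.1 -0.3 -0.5]
21.9667
```

View pics/w3.png

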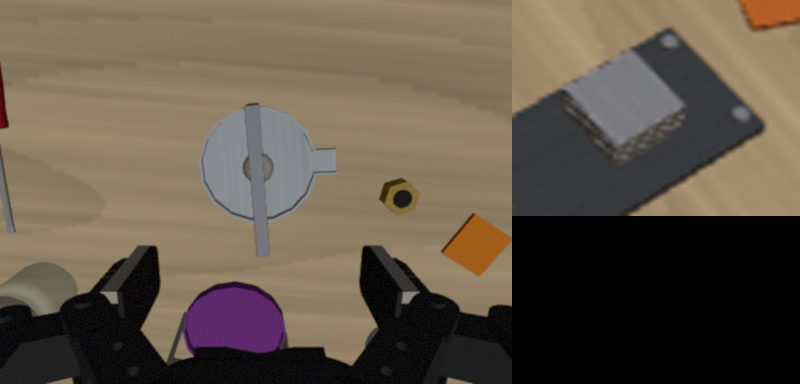

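The right inset shows the stack as one flush block. In the wrist view the pan's bar runs from (253,104) to (263,255), the lip end is at (336,160) and the ball is at (258,167).

```bash
python3 - <<'E'
from h import *
import pickle
c=pickle.load(open("w3.pkl","rb")); W=cloud(c)
A=ray(c,253,104,84);B=ray(c,263,256,84);print(A,B,(A+B)/2,np.linalg.norm(A-B),np.arctan2(*(B-A)[1::-1]))
s=W[100:260,235:285].reshape(-1,3); s=s[(s[:,2]>79)&(s[:,2]<90)]; m=s.mean(0); U=np.linalg.svd(s[:,:2]-m[:2],full_matrices=0)[2][0]; t=(s[:,:2]-m[:2])@U
print(len(s),m,U,np.arctan2(U[1],U[0]),t.min(),t.max(),m[:2]+U*(t.min()+t.max())/2, "z",np.median(s[:,2]))
print("lip",ray(c,336,160,11),"ball",ray(c,258,167,22),
 "panL",ray(c,202,163,17.5),"panR",ray(c,313,163,17.5))
E
```

```text
[ 407.63406181 -160.53268485   84.        ] [ 519.32046102 -144.73121276   84.        ] [ 463.47726141 -152.6319488    84.        ] 112.79866261743987 0.14054790026149705
2105 [ 460.38297784 -153.75793425   84.39061689] [0.98844796 0.15156067] 0.15214698998910126 -52.74877916276403 59.78313951800795 [ 463.8595274  -153.22486808] z 84.40771720819546
lip [453.4322116  -81.87129281  11.        ] ball [ 463.2934112  -153.08741123   22.        ] panL [ 464.47444805 -203.75467413   17.5       ] panR [ 456.68868103 -103.76987699   17.5       ]
```

```bash
python3 - <<'E'
from h import *
import pickle
p=[463.6,-153.0]; q=down(1.715)
bot.move_gripper(45); bot.move_to([*p,150],q); bot.servo_line([*p,78],speed=60)
bot.move_gripper(16); bot.move_gripper(8,70)
s=bot.read_state(); print(s["clock"],s["grip_width"],np.round(s["ft_force"],1))
bot.servo_line([*p,90],speed=20); s=bot.read_state(); print(s["clock"],s["grip_width"],np.round(s["ft_force"],1))
bot.servo_line([*p,175],speed=40)
c=grab("wrist"); pickle.dump(c,open("w4.pkl","wb")); cv2.imwrite("pics/w4.png",c["image"])
s=bot.read_state(); print(s["clock"],s["grip_width"],np.round(s["ft_force"],1),np.round(s["moment"],2))
E
```

```text
24.7167 9.12241831514733 [-0.1 -1.4 -0.3]
25.4667 9.101214582436734 [-0.3 -0.2 -3.1]
27.7917 9.108317981841385 [ 0.1  0.7 -3.6] [ 0.04 -0.03  0.01]
```

View pics/w4.png

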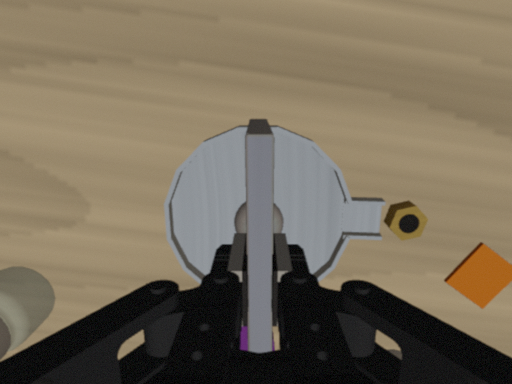

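Pan is held: bar along the image column at x≈259, ball centred at (259,221), lip to the right at (383,218). Now turn and carry.

```bash
python3 - <<'E'
from h import *
import pickle
c=pickle.load(open("w4.pkl","rb")); s=bot.read_state()
b=ray(c,259,221,s["ee_pos"][2]-77+18.5); Mt=q2R(s["tool_rot"]); off=Mt.T@(b-s["ee_pos"]); print("ball in tool",off)
e=ray(c,260,134,s["ee_pos"][2]+7); print("bar end in tool",Mt.T@(e-s["ee_pos"]))
p=[463.6,-153.0]; q=down(YAW)
bot.servo_line([*p,205],q,speed=8)
s=bot.read_state(); print(s["clock"],np.round(s["ee_pos"],1),s["grip_width"])
bot.servo_line([*REST,205],q,speed=75)
bot.servo_line([*REST,172],q,speed=20); bot.dwell(0.5)
c=grab("wrist"); pickle.dump(c,open("w5.pkl","wb")); t=grab("scene"); pickle.dump(t,open("s5.pkl","wb")); T=grab("top"); pickle.dump(T,open("t5.pkl","wb"))
o=np.zeros((600,800,3),np.uint8); o[:300,:400]=cv2.resize(c["image"],(400,300)); o[:300,400:]=cv2.resize(t["image"][170:320,220:420],(400,300),interpolation=cv2.INTER_CUBIC)
o[300:,:400]=cv2.resize(T["image"][90:240,100:300],(400,300),interpolation=cv2.INTER_CUBIC)
cv2.imwrite("pics/w5.png",o); s=bot.read_state(); print(s["clock"],np.round(s["ee_pos"],1),s["grip_width"],np.round(s["ft_force"],1))
E
```

```text
ball in tool [ 1.17118032 58.5001074   0.14531706]
bar end in tool [ 1.65075511 -6.992041   56.00875041]
31.6917 [ 463.6 -153.   205. ] 9.014662200472463
39.4167 [578.6 213.9 172. ] 9.116046596017627 [ 0.2  0.5 -3.4]
```

View pics/w5.png

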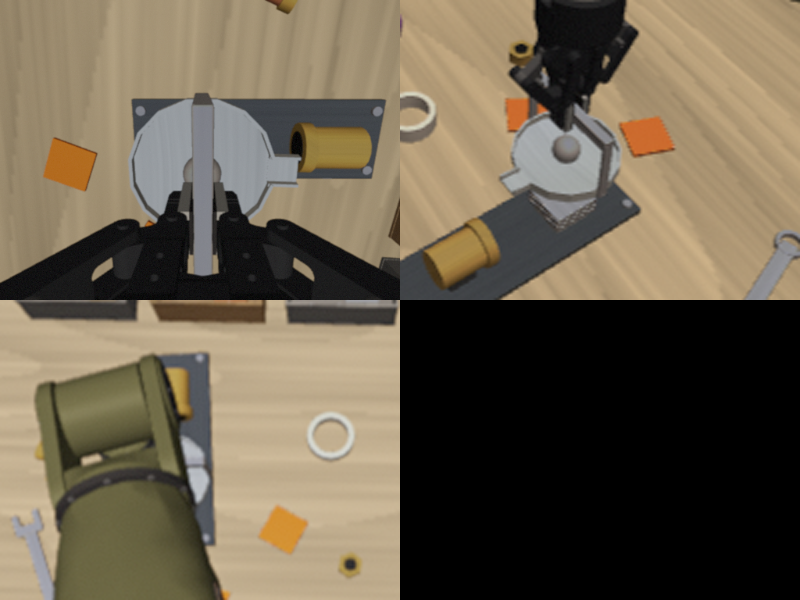

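The ball is centred in the pan at (200,172) in the wrist tile, and the lip points at the port. I'll trim the height by 2 mm and check level numerically.

```bash
python3 - <<'E'
from h import *
bot.servo_line([*REST,170],down(YAW),speed=8); bot.dwell(1)
c=grab("wrist"); W=cloud(c); s=bot.read_state(); M=q2R(s["tool_rot"]); L=(W-s["ee_pos"])@M
bar=L[(abs(L[...,1]+7)<6)&(abs(L[...,0])<8)&(L[...,2]>12)&(L[...,2]<62)]
print("bar top n",len(bar),"slope",np.polyfit(bar[:,2],-bar[:,1],1),"yaw in tool",np.polyfit(bar[:,2],bar[:,0],1))
f=c["image"]; sub=L[200:236,345:384]; k=sub[abs(sub[...,1]-66)<6]; print("lip",len(k),np.median(k,0),k[:,0].max())
r=np.hypot(L[...,0],L[...,2]); pan=(r<48)&(r>20)&(abs(L[...,1]-68)<10)&(L[...,2]>-10); P=L[pan]
A=np.c_[P[:,0],P[:,2],np.hypot(P[:,0],P[:,2]),np.ones(len(P))]; print("cone tilt x,z, slope, c",np.linalg.lstsq(A,-P[:,1],rcond=None)[0].round(3),len(P))
print(s["clock"],np.abs(s["qvel"]).max())
E
```

```text
bar top n 3671 slope [-0.01156202  7.02808823] yaw in tool [-0.00629277 -0.03958975]
lip 1270 [59.99167909 66.27692256  0.47295174] 70.62009876193189
cone tilt x,z, slope, c [-8.0000e-03 -2.0000e-03  1.0600e-01 -7.2796e+01] 8817
40.8667 0.0032555943874835688
```

```bash
python3 -c "
from rig import bot
print(bot.finish_job())"
```

```text
the job is handed in; nothing more can be done
None
```

I squared the stack and released it, then lifted the pan and turned it a quarter turn. I handed the job in with the pan held still over the stack, at about 41 s on the robot's clock. `bot.finish_job()` gives no verdict.

- **Stack:** I pinched the plates along both axes and pushed the edges from each side, then repeated the round. The later top and oblique pictures show one flush block. The lower plates were only seen obliquely, so I could not measure each edge.
- **Pan:** I gripped the bar at its middle, lifted it straight up, then turned it (with a slow 30 mm rise) and carried it smoothly. The ball was in the middle in the last picture, taken at 172 mm tool height; I then lowered it 2 mm at 8 mm/s and did not view it again.
- **Final checks:**
  - The pan was level to within about 0.7°.
  - The lip was 0.5 mm off the jaw axis at 60 mm out, and the jaw axis was set along the jig's x.
  - There was about 51 mm of air below the pan.
  - Centring over the stack was about 1 mm by my own measurements, and the cameras are only good to about 2 mm.
  - The arm was essentially still.
- **Other things on the bench:** I didn't touch them, and those in view in the last pictures looked unmoved. No check failed or disagreed.

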